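Peel a clinging sieve tray off its nest and show it over the light panel

ROBOT

A 6-joint arm with a two-finger parallel gripper is mounted at the origin on the work surface. World frame = base frame: x ahead of the robot, y to its left, z up, the work surface at z = 0. Lengths are in m, angles in degrees, forces in N, time in s.
With the tool pointing down it reaches from about 0.4 to 0.825 m from the base axis. Payload 7 kg.
Tool frame: the origin (TCP) lies between the finger pads; the fingertips stand 11 mm ahead of it and the grasp point (between the pads) lies 8 mm behind it (r.tcp_to_tips is the distance from the TCP to the fingertips, in m); x points along the fingers, y is the direction in which the jaws open and shut, and the axes are right-handed (so a half turn about x gives the same grasp; the last joint's range is limited). The gripper opens to 88 mm and grips with 3 to 60 N. Pads are 19 mm wide; open, the fingers measure 130 mm over their backs; the gripper's body (78 mm by 193 mm) begins 47 mm behind the grasp point.
Start: joints at [16.507, 20.546, 0.682, 0, -70.136, -16.507], TCP at [0.675, -0, 0.212] pointing down, gripper open.
Joint ranges: [-176.03, 176.03], [-82.01, 121.73], [-58.28, 71.71], [-173.87, 95.51], [-174.79, -0.11], [-173.66, 173.66]. Speed limits (degrees/s): [136.94, 136.94, 172.46, 180, 180, 180].

INTERFACE

Orientations are given as [roll, pitch, yaw] about the fixed x, y, z axes, in that order (R = Rz(yaw) Ry(pitch) Rx(roll)).
In Python, from plant import r gives the robot as it stands.
- The arm moves only by the tool arm_command, never from a script. Its argument "plan" is a list of rows, each an object of numbers: "dx", "dy", "dz": the shift along the tool's x, y, z each as a share of 0.02 m, from -1 to 1; "wx", "wy", "wz": the turn, a rotation vector about the tool's x, y, z each as a share of 0.08 rad, from -1 to 1. In form: [{"dx": .., "dy": .., "dz": .., "wx": .., "wy": .., "wz": ..}, ...]. A call has 1 to 20 rows; each row shifts and turns the pose as measured when the row begins, along the tool's axes as they then stand; what a row does not reach is not made up. A row lasts 1/12 s, in which the tool goes at most 41.7 mm and 7.16 degrees, less where a joint would pass 70% of its speed; a pose out of reach is approached as far as the arm can. A call with a number of a shift or a turn outside -1 to 1 is refused whole. A call with a gripper value outside its range is refused whole. "fingers" is the closure, from -1 (fully open) to 1 (shut), so that 0 is half open, set as the call begins (left out, the last holds). The fingers move at their own pace and stop on an object; "force" is the grip in N (left out, the last holds). Time passes only in rows, so rows that do not move let the fingers close. It gives the time, the measured TCP pose, the force and the opening at its end, in the units of the state.
- r.get_state(): the state, without advancing time (a new reading comes with each control period).
- r.capture(name): name is "scene" or "side" or "wrist"; returns (picture, depth): 420x560x3 uint8, red, green, blue; 420x560 float32, m along the optical axis (not along the pixel's ray), 0 where there is no reading.
- r.camera_model(name): a dict with "vertical_fov" (degrees; the focal length in pixels is half the picture's height over the tangent of half this angle, whatever the lens; pixels are square), "cx", "cy" (the principal point, pixels), "R" (3x3) and "t" (3): a world point X has camera coordinates R X + t. Camera axes: x right, y down, z forward; pixel columns grow to the right and rows downward; lengths in m; the calibration is good to about 2 mm. A picture is of the moment at which its call begins: read the wrist's pose just before it. camera_model takes no time and is no camera call; for the wrist camera it gives the pose at the moment of the call.
- r.close_job(): hands the job in, once; it reports no verdict.
Trained networks look in the newest picture that a camera, given by its name, has taken for a name from the list of things; names that differ only in an ending like _2 or _b are one class to them, and where a whole thing is asked for, a point or a joint stands for the part that bears it (a point fixed in the world has none). Each returns a list of dicts, best first, with "score" (0 to 1); they miss things now and then, are a little off and sometimes report something else, mostly with a low value. They report only what shows in the picture. A call takes as long as a camera call.
- r.cut_out(camera, query): "mask" (420x560 bool, what is visible of it) and "bbox" ([left, top, width, height] in pixels, round what is visible of it).
- r.spot_point(camera, query): "centre" ([column, row] in pixels: a listed point, or the origin of a listed thing).
The state is a dict: "time_s": time; "joints": joint angles; "qd": joint speeds; "joint_torque": joint torques, N m; "tcp_pos": TCP position; "eef_rot": TCP orientation; "contact_force": force on the tool from outside, world axes, zero at the start; "moment": the same for the moment, N m; "gripper_width": finger opening in m.
Only numpy, scipy, OpenCV 4.12 (cv2) and the standard library are available. Lean on these libraries where they do the work, as an engineer would, in place of code of your own. Each camera call takes 0.05 s, during which the arm holds its last target.

TASK

Swing the bench lamp's arm towards the robot until it is well clear of the tray stack. Then peel the sieve tray out of the catch tray it clings to: take it by the thick grip across its cut-off corner and raise that corner first, while the opposite corner still sits down in the catch tray. Lift it right out, carry it over the flat light panel and finish still holding it there in the gripper, level and still, centred about a hand's breadth (10 cm) above the panel; leave the bottle, cup and jar alone.

Things in the scene. Friction and masses are not known exactly. Their poses are not given: they have to be found in the camera images.
- lamp (a joint): Swing of the bench lamp's level arm about its post, rad. 0: arm square over the stack; it grows as the arm turns clockwise seen from above, its head coming towards the robot; range -0.3 to 1.7, start -0.2 to 0.2. From 0.75 up it is clear of the stack. It stays where it is left and takes about 1 N at the knob (0.12 N m of friction).
- lamp_hinge (a point): Point on the lamp arm's vertical hinge axis, level with the arm's top, 221 mm above the table (the arm is a bar 18 mm wide and 12 mm thick). It does not move. The post beneath has radius 11 mm, its foot radius 55 mm.
- lamp_knob (a point): The lamp arm's knob: an upright black round peg, 18 mm in diameter, standing on top of the arm 140 mm from the hinge axis, from 221 to 273 mm above the table; the point lies on its axis 26 mm above the arm's top (247 mm above the table).
- lamp_head (a point): Centre of the lamp's round head (90 mm in diameter) at the end of the arm, 270 mm from the hinge axis; the head spans 171 to 209 mm above the table.
- stack: Two nested white catch trays, fixed. Origin on the table under the centre; x along the long side, z up. Outside 226 x 176 mm (rubber base 250 x 200), rim at 48 mm, (-x, -y) corner cut off. The sieve tray sits in it, underside at 20 mm, 28 mm deep, 4 mm of play all round, bridged by 4 sprung rubber pads, one in each side, pressing on its walls with 5 N each, so that it clings (3 N of drag per pad).
- tray_center (a point): Centre of the white sieve tray on top of the stack, half-way up (30 mm above its underside). 200 mm (its x) x 150 mm (its y), walls 60 mm high and 3 mm thick, slotted floor 3 mm thick, open on top, about 0.16 kg (varies). At the start its axes are the stack's, its rim 80 mm above the table. From this point, in its frame, the grip point is at (-74, -49, +26) mm.
- tray_grip (a point): Middle of the tray's grip: an upright wall 10 mm thick, 62 mm long, straight across the cut-off (-x, -y) corner at 45 degrees. 56 mm above the tray's underside, 16 mm below the grip's top (at the start 76 and 92 mm above the table). Fingers pinch it along the tray's +x+y diagonal, one inside the tray, one outside above the catch tray's rim. Axes: the tray's.
- tray_far (a point): Bottom of the sieve tray's corner opposite the grip, (+100, +75) mm from the tray's centre, on its underside (20 mm above the table while seated).
- panel_top (a point): Centre of the upper face of the light panel, 13 mm above the table: a flat aluminium frame 250 x 190 mm with a pale bright window, fixed on the bench to the right of the stack. Its axes: x along the long side, z up.
- bottle: Bystander: clear bottle, 60 mm in diameter, 150 mm high, standing beyond the stack and the panel; origin under its centre.
- cup: Bystander: clear cup, 80 mm in diameter, 80 mm high, on the near left of the table; origin under its centre.
- jar: Bystander: small glass jar with a grey lid, 50 mm in diameter, 70 mm high, beyond the stack; origin under its centre.

How it is judged:
By the outcome, as a careful person would: the job done as asked, in the order asked, and still so for the second after the job is handed in, while the arm keeps its last pose, push and grip.
It also fails if it takes over 58 s, if anything falls off the work surface, if the arm or the gripper's body presses on something with over 40 N, if the wrist force passes 120 N, or if a joint passes its speed limit or range.

## Working session

There is one attempt and no reset: what is moved stays moved. The work goes in short steps, Python scripts to look and compute and a tool call to move; the robot and the scene stay as the last step left them, time stands still between calls to the robot, and variables do not carry over. Pictures are saved under pics/ and viewed, and the job is handed in when it is done.

Besides the shell and the picture viewer there is one more tool, called after "Emit:" as name(argument=value, ...) on one line, values as JSON. arm_command: Moves the arm, as the interface text tells. Shift numbers are shares of 0.02 m and turn numbers shares of 0.08 rad, none past 1 either way. Its arguments: {"type":"object","properties":{"plan":{"type":"array","items":{"type":"object","properties":{"dx":{"type":"number"},"dy":{"type":"number"},"dz":{"type":"number"},"wx":{"type":"number"},"wy":{"type":"number"},"wz":{"type":"number"}}}},"fingers":{"type":"number"},"force":{"type":"number"}},"required":["plan"]}

```bash
ls; mkdir -p pics; cat > h.py <<'E'
import numpy as np, cv2
from plant import r
from scipy.spatial.transform import Rotation as Ro
def snap(cam,fn):
    p,d=r.capture(cam); cv2.imwrite('pics/'+fn,p[:,:,::-1]); return p,d
def fl(m): return 210/np.tan(np.radians(m['vertical_fov']/2))
def ray(m,uv):
    f=fl(m); R=np.array(m['R']);t=np.array(m['t'])
    d=R.T@np.array([(uv[0]-m['cx'])/f,(uv[1]-m['cy'])/f,1]); return -R.T@t,d
def atz(m,uv,z):
    c,d=ray(m,uv); return c+d*(z-c[2])/d[2]
def proj(m,X):
    c=np.array(m['R'])@np.array(X)+np.array(m['t']); f=fl(m); return np.array([c[0]/c[2]*f+m['cx'],c[1]/c[2]*f+m['cy']])
def tri(ms,uvs):
    A=np.zeros((3,3));b=np.zeros(3)
    for m,uv in zip(ms,uvs):
        c,d=ray(m,uv); d/=np.linalg.norm(d); P=np.eye(3)-np.outer(d,d); A+=P;b+=P@c
    return np.linalg.solve(A,b)
E
python3 - <<'E'
from h import *
print(r.get_state())
for c in ['scene','side']:
    p,d=snap(c,c+'0.png'); m=r.camera_model(c); print(c,m)
    Z={'lamp_hinge':.221,'lamp_knob':.247,'lamp_head':.19,'tray_center':.05,'tray_grip':.076,'tray_far':.02,'panel_top':.013,'stack':0,'bottle':0,'cup':0,'jar':0}
    for q,z in Z.items():
        for o in r.spot_point(c,q)[:2]:
            print(q,round(o['score'],2),np.round(o['centre'],1),np.round(atz(m,o['centre'],z),4))
E
```

```text
pics
{'time_s': 0.0, 'joints': array([ 1.65078640e+01,  2.05924372e+01,  6.34674657e-01, -2.00157932e-02,
       -7.01362194e+01, -1.65077712e+01]), 'qd': array([-0.06276379, -0.02027209, -0.0210635 , -0.01472577, -0.01821302,
       -0.03724103]), 'joint_torque': array([-8.00930356e-04, -5.82726967e+01,  2.93058443e+01,  6.99745238e+00,
        6.93249181e-03, -2.06530804e-04]), 'tcp_pos': array([ 6.74492479e-01, -1.68330658e-05,  2.11418572e-01]), 'eef_rot': array([  95.18780557,   89.90415228, -174.81891811]), 'contact_force': array([-0.10312578,  0.41521147,  0.34023576]), 'moment': array([-0.03142833,  0.02799148,  0.05427415]), 'gripper_width': 0.08741394837600476}
scene {'vertical_fov': 43.33192898221462, 'cx': 284.420076025745, 'cy': 209.24519567793072, 'R': array([[-0.42295264,  0.90599811, -0.016688  ],
       [ 0.63456201,  0.28298919, -0.71919968],
       [-0.64687102, -0.31477697, -0.69460301]]), 't': array([ 0.23427353, -0.25046952,  1.89034843])}
lamp_hinge 0.7 [301.4 199.2] [0.5771 0.0625 0.221 ]
lamp_knob 0.89 [352.4 195.5] [0.5389 0.1838 0.247 ]
lamp_head 0.93 [303.
[... 645 characters left out ...]
1720124,  0.28099076,  0.86899234])}
lamp_hinge 0.71 [340.7 209.8] [ 0.6642 -0.1086  0.221 ]
lamp_hinge 0.6 [212.7 112.7] [0.523  0.3405 0.221 ]
lamp_head 0.61 [257.8 182.7] [0.5461 0.0674 0.19  ]
lamp_head 0.16 [213.2 111.5] [0.5357 0.3919 0.19  ]
tray_center 0.68 [266. 224.] [0.5562 0.0533 0.05  ]
tray_far 0.7 [290.6 199.2] [0.6636 0.134  0.02  ]
panel_top 0.67 [343.4 381.7] [ 0.5538 -0.3601  0.013 ]
stack 0.62 [265.9 236.4] [0.5539 0.0526 0.    ]
bottle 0.7 [369.4 260.6] [ 0.7653 -0.1253  0.    ]
bottle 0.63 [342.7 378.4] [ 0.5593 -0.3507  0.    ]
cup 0.73 [183.5 203.6] [0.3801 0.2608 0.    ]
cup 0.31 [346.1 381. ] [ 0.5631 -0.3579  0.    ]
jar 0.82 [337.2 210.4] [ 0.7745  0.0579 -0.    ]
```

View pics/scene0.png

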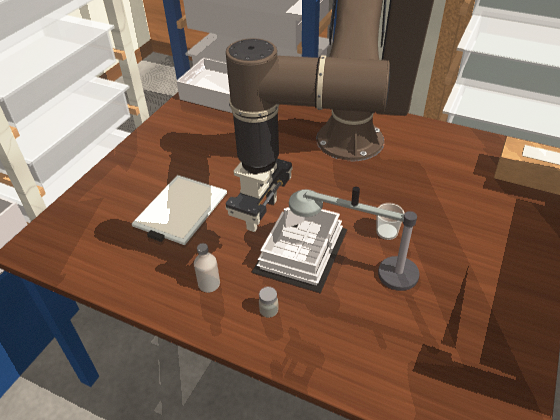

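View pics/side0.png

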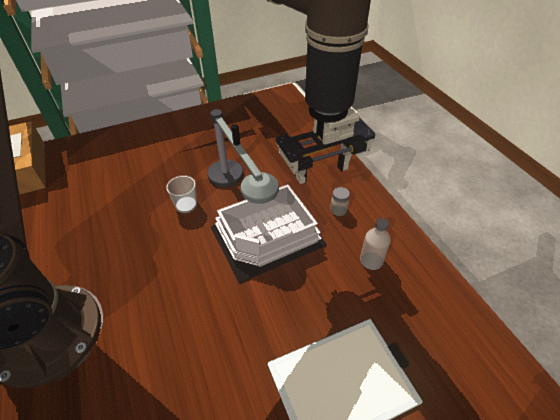

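The scene view looks back towards the robot. In it the hinge top is at about (410,217), the knob at (356,196), the head at (306,203), and the panel is clear on the left. In the side view the hinge is at (215,113), the knob at (236,133), the head at (260,187), and the cut corner of the tray faces the robot, near (233,255).

```bash
python3 - <<'E'
from h import *
ms={c:r.camera_model(c) for c in ['scene','side']}
a,b=ms['scene'],ms['side']
for n,u,v,z in [('hinge',(410,217),(215,113),.221),('knob',(356,196),(236,133),.247),('head',(306,203),(260,187),.2)]:
    print(n,atz(a,u,z).round(4),atz(b,v,z).round(4),tri([a,b],[u,v]).round(4))
print(Ro.from_euler('xyz',r.get_state()['eef_rot'],degrees=True).as_matrix().round(3))
for c,box in [('scene',(250,190,110,110)),('side',(200,170,140,110))]:
    im=cv2.imread(f'pics/{c}0.png');x,y,w,h=box
    cv2.imwrite(f'pics/{c}z.png',cv2.resize(im[y:y+h,x:x+w],None,fx=5,fy=5,interpolation=cv2.INTER_CUBIC))
E
```

```text
hinge [0.5277 0.3305 0.221 ] [0.5283 0.3366 0.221 ] [0.5282 0.3314 0.2232]
knob [0.537  0.1926 0.247 ] [0.5418 0.1952 0.247 ] [0.5406 0.193  0.2495]
head [0.5647 0.0702 0.2   ] [0.5422 0.0424 0.2   ] [0.5477 0.0618 0.1812]
[[-0. -1.  0.]
 [ 0.  0.  1.]
 [-1.  0.  0.]]
```

View pics/scenez.png

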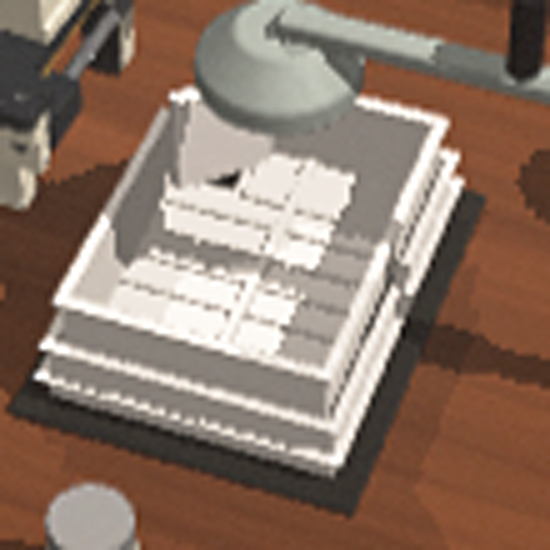

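View pics/sidez.png

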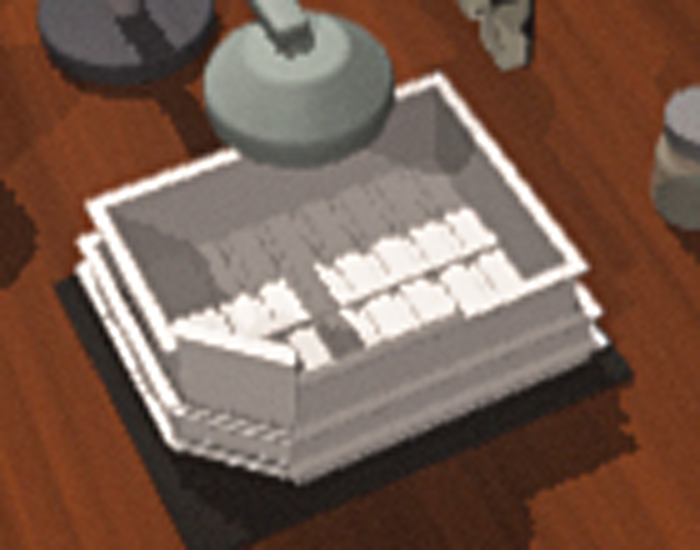

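```bash
cat >> h.py <<'E'
def fit(loc,pts):
    loc=np.array(loc,float);pts=np.array(pts)[:,:2]
    a=loc-loc.mean(0);b=pts-pts.mean(0)
    th=np.arctan2((a[:,0]*b[:,1]-a[:,1]*b[:,0]).sum(),(a*b).sum())
    R=np.array([[np.cos(th),-np.sin(th)],[np.sin(th),np.cos(th)]])
    t=pts.mean(0)-R@loc.mean(0); return th,t,R,(pts-loc@R.T-t)
E
python3 - <<'E'
from h import *
a,b=r.camera_model('scene'),r.camera_model('side')
L=[(.1,-.075),(.1,.075),(-.1,.075)]
S=[(317.6,223),(287.4,184.6),(217.6,211)]
C=[(261.4,250.6),(316,264.4),(339.6,214.4)]
ps=[atz(b,u,.08) for u in S];pc=[atz(a,u,.08) for u in C]
pt=[tri([a,b],[c,s]) for c,s in zip(C,S)]
for p in (ps,pc,pt):
    th,t,R,res=fit(L,p); print(np.round(p,4).tolist(),np.degrees(th).round(2),t.round(4),(t+R@[-.074,-.049]).round(4),np.abs(res).max().round(4))
E
```

```text
[[0.6666, -0.0192, 0.08], [0.654, 0.1361, 0.08], [0.45, 0.1202, 0.08]] 4.32 [0.5589 0.0516] [ 0.4888 -0.0029] 0.0035
[[0.6654, -0.0142, 0.08], [0.6499, 0.1367, 0.08], [0.4519, 0.127, 0.08]] 3.67 [0.5574 0.0561] [0.4867 0.0024] 0.0034
[[0.666, -0.0162, 0.0785], [0.6525, 0.1363, 0.0815], [0.4497, 0.1251, 0.0762]] 3.77 [0.5578 0.0546] [0.4872 0.0008] 0.0035
```

Emit:
arm_command(plan=[{"dx":-1},{"dx":-1},{"dx":-1},{"dx":-1},{"dx":-1},{"dx":-0.3,"dz":1,"dy":0.7},{"dz":1,"dy":0.7},{"dz":1,"dy":0.7},{"dz":1,"dy":0.7},{"dz":1,"dy":0.7},{"dz":1,"dy":0.7},{"dz":1,"dy":0.7},{"dz":1,"dy":0.7},{"dz":1,"dy":0.6},{"dz":0.5,"dy":0.4},{}], fingers=-0.5, force=10)

```text
schema error: expected keys dx, dy, dz, wx, wy, wz
```

Emit:
arm_command(plan=[{"dx":-1,"dy":0,"dz":0,"wx":0,"wy":0,"wz":0},{"dx":-1,"dy":0,"dz":0,"wx":0,"wy":0,"wz":0},{"dx":-1,"dy":0,"dz":0,"wx":0,"wy":0,"wz":0},{"dx":-1,"dy":0,"dz":0,"wx":0,"wy":0,"wz":0},{"dx":-1,"dy":0,"dz":0,"wx":0,"wy":0,"wz":0},{"dx":-0.3,"dy":0.7,"dz":1,"wx":0,"wy":0,"wz":0},{"dx":0,"dy":0.7,"dz":1,"wx":0,"wy":0,"wz":0},{"dx":0,"dy":0.7,"dz":1,"wx":0,"wy":0,"wz":0},{"dx":0,"dy":0.7,"dz":1,"wx":0,"wy":0,"wz":0},{"dx":0,"dy":0.7,"dz":1,"wx":0,"wy":0,"wz":0},{"dx":0,"dy":0.7,"dz":1,"wx":0,"wy":0,"wz":0},{"dx":0,"dy":0.7,"dz":1,"wx":0,"wy":0,"wz":0},{"dx":0,"dy":0.7,"dz":1,"wx":0,"wy":0,"wz":0},{"dx":0,"dy":0.6,"dz":1,"wx":0,"wy":0,"wz":0},{"dx":0,"dy":0.4,"dz":0.5,"wx":0,"wy":0,"wz":0},{"dx":0,"dy":0,"dz":0,"wx":0,"wy":0,"wz":0}], fingers=-0.5, force=10)

```text
time_s: 2.53
tcp_pos: [0.5372, 0.1965, 0.3231]
eef_rot: [40.4, 89.9, 130.1]
contact_force: [0.3, -0.0, -0.0]
gripper_width: 0.0658
```

```bash
python3 - <<'E'
from h import *
for c in ['wrist','scene','side']:
    snap(c,c+'1.png'); m=r.camera_model(c)
    for q,z in [('lamp_knob',.247),('tray_grip',.076),('lamp_head',.19)]:
        for o in r.spot_point(c,q)[:1]: print(c,q,round(o['score'],2),np.round(o['centre'],1),atz(m,o['centre'],z).round(4))
E
```

```text
wrist lamp_knob 0.84 [275.6 210.5] [0.5396 0.1893 0.247 ]
wrist tray_grip 0.31 [263.3  30.5] [0.5524 0.0398 0.076 ]
scene lamp_knob 0.73 [352.  194.5] [0.5358 0.1817 0.247 ]
scene tray_grip 0.89 [291.4 209.2] [ 0.4845 -0.0087  0.076 ]
scene lamp_head 0.63 [302.4 201. ] [0.5517 0.0545 0.19  ]
side lamp_knob 0.68 [236.1 136. ] [0.5381 0.1838 0.247 ]
side tray_grip 0.8 [246.7 245. ] [ 0.4818 -0.0093  0.076 ]
side lamp_head 0.68 [260.9 183.9] [0.5513 0.0607 0.19  ]
```

View pics/wrist1.png

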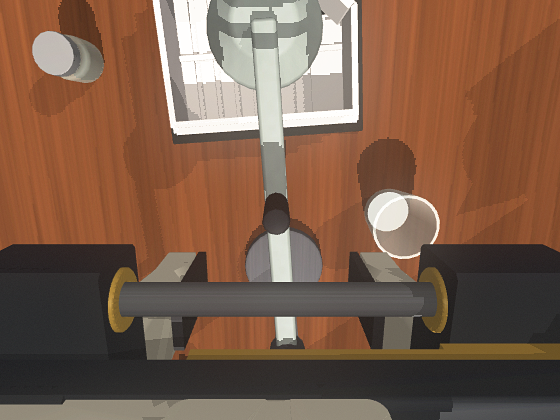

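View pics/scene1.png

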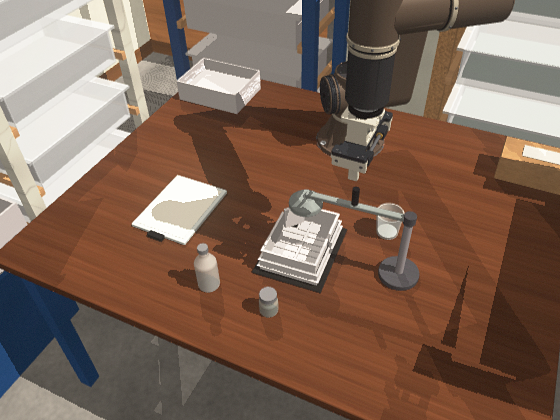

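The wrist view shows the knob at (276,214), between the fingers and about 5 mm off along world -y. I'll lower onto it and pinch.

Emit:
arm_command(plan=[{"dx":0.8,"dy":-0.15,"dz":-0.25,"wx":0,"wy":0,"wz":0},{"dx":1,"dy":0,"dz":0,"wx":0,"wy":0,"wz":0},{"dx":1,"dy":0,"dz":0,"wx":0,"wy":0,"wz":0},{"dx":0.8,"dy":0,"dz":0,"wx":0,"wy":0,"wz":0},{"dx":0.3,"dy":0,"dz":0,"wx":0,"wy":0,"wz":0},{"dx":0,"dy":0,"dz":0,"wx":0,"wy":0,"wz":0}])

```text
time_s: 3.63
tcp_pos: [0.543, 0.1887, 0.2431]
eef_rot: [-36.0, 89.9, 53.5]
contact_force: [0.4, 0.1, 0.7]
gripper_width: 0.0656
```

Emit:
arm_command(plan=[{"dx":0,"dy":0,"dz":0,"wx":0,"wy":0,"wz":0},{"dx":0,"dy":0,"dz":0,"wx":0,"wy":0,"wz":0},{"dx":0,"dy":0,"dz":0,"wx":0,"wy":0,"wz":0},{"dx":0,"dy":0,"dz":0,"wx":0,"wy":0,"wz":0},{"dx":0,"dy":0,"dz":0,"wx":0,"wy":0,"wz":0},{"dx":0,"dy":0,"dz":0,"wx":0,"wy":0,"wz":0},{"dx":0,"dy":0,"dz":0,"wx":0,"wy":0,"wz":0},{"dx":0,"dy":0,"dz":0,"wx":0,"wy":0,"wz":0}], fingers=1, force=10)

```text
time_s: 4.3
tcp_pos: [0.5445, 0.1897, 0.2477]
eef_rot: [-51.6, 89.6, 38.0]
contact_force: [-1.8, 0.6, 0.6]
gripper_width: 0.0178
```

Emit:
arm_command(plan=[{"dx":0.1,"dy":0.6,"dz":-0.04,"wx":0,"wy":0,"wz":0},{"dx":0.05,"dy":0.8,"dz":0.04,"wx":0,"wy":0,"wz":0},{"dx":0.03,"dy":0.79,"dz":0.13,"wx":0,"wy":0,"wz":0},{"dx":0.03,"dy":0.77,"dz":0.22,"wx":0,"wy":0,"wz":0},{"dx":0.03,"dy":0.74,"dz":0.31,"wx":0,"wy":0,"wz":0}])

```text
time_s: 4.72
tcp_pos: [0.4767, 0.2014, 0.2469]
eef_rot: [-82.2, 88.9, 7.2]
contact_force: [2.1, -1.4, 2.5]
gripper_width: 0.0175
```

Emit:
arm_command(plan=[{"dx":0.03,"dy":0.72,"dz":0.34,"wx":0,"wy":0,"wz":0},{"dx":0.03,"dy":0.68,"dz":0.42,"wx":0,"wy":0,"wz":0},{"dx":0.03,"dy":0.63,"dz":0.49,"wx":0,"wy":0,"wz":0},{"dx":0.03,"dy":0.57,"dz":0.56,"wx":0,"wy":0,"wz":0},{"dx":0.03,"dy":0.5,"dz":0.62,"wx":0,"wy":0,"wz":0},{"dx":0.03,"dy":0.42,"dz":0.67,"wx":0,"wy":0,"wz":0},{"dx":0.03,"dy":0.35,"dz":0.7,"wx":0,"wy":0,"wz":0},{"dx":0,"dy":0,"dz":0,"wx":0,"wy":0,"wz":0}])

```text
time_s: 5.38
tcp_pos: [0.399, 0.2795, 0.2465]
eef_rot: [-79.7, 88.2, 9.6]
contact_force: [2.0, 0.1, -6.3]
gripper_width: 0.0173
```

Emit:
arm_command(plan=[{"dx":0,"dy":0,"dz":0,"wx":0,"wy":0,"wz":0},{"dx":0,"dy":0,"dz":0,"wx":0,"wy":0,"wz":0},{"dx":0,"dy":0,"dz":0,"wx":0,"wy":0,"wz":0},{"dx":-1,"dy":0,"dz":0,"wx":0,"wy":0,"wz":0},{"dx":-1,"dy":0,"dz":0,"wx":0,"wy":0,"wz":0},{"dx":-1,"dy":0,"dz":0,"wx":0,"wy":0,"wz":0},{"dx":-1,"dy":0,"dz":0,"wx":0,"wy":0,"wz":0},{"dx":0,"dy":0,"dz":0,"wx":0,"wy":0,"wz":0}], fingers=-0.5)

```text
time_s: 6.05
tcp_pos: [0.3972, 0.2764, 0.3292]
eef_rot: [-85.3, 88.2, 3.9]
contact_force: [1.2, 0.4, 0.6]
gripper_width: 0.0631
```

```bash
python3 - <<'E'
from h import *
s=r.get_state(); print(s['joints'],Ro.from_euler('xyz',s['eef_rot'],degrees=True).as_matrix().round(3))
for c in ['scene','side']:
    snap(c,c+'2.png'); m=r.camera_model(c)
    for q,z in [('lamp_knob',.247),('tray_grip',.076),('lamp_head',.19),('tray_far',.02),('panel_top',.013),('tray_center',.05)]:
        for o in r.spot_point(c,q)[:1]: print(c,q,round(o['score'],2),np.round(o['centre'],1),atz(m,o['centre'],z).round(4))
for c,box in [('scene',(250,190,110,110)),('side',(200,170,140,110))]:
    im=cv2.imread(f'pics/{c}2.png');x,y,w,h=box
    cv2.imwrite(f'pics/{c}z2.png',cv2.resize(im[y:y+h,x:x+w],None,fx=5,fy=5,interpolation=cv2.INTER_CUBIC))
im=cv2.imread(f'pics/side2.png')
cv2.imwrite(f'pics/sidep2.png',cv2.resize(im[310:420,260:430],None,fx=4,fy=4,interpolation=cv2.INTER_CUBIC))
E
```

```text
[ 59.45655044  -2.26853907 -12.65298499   1.47877434 -78.62445153
 -60.54495075] [[ 0.031 -0.999  0.014]
 [ 0.002  0.014  1.   ]
 [-1.    -0.031  0.003]]
scene lamp_knob 0.93 [403.5 168.8] [0.3872 0.2706 0.247 ]
scene tray_grip 0.67 [293.2 208.4] [ 0.4794 -0.0054  0.076 ]
scene lamp_head 0.8 [397.5 158.4] [0.2791 0.2306 0.19  ]
scene tray_far 0.6 [313.  279.9] [0.6556 0.1321 0.02  ]
scene panel_top 0.65 [179.6 208.7] [ 0.5635 -0.3514  0.013 ]
scene tray_center 0.7 [302.6 236.8] [0.5488 0.0548 0.05  ]
side lamp_knob 0.85 [168.6 128.4] [0.3951 0.2814 0.247 ]
side tray_grip 0.91 [245.6 240.6] [0.484  0.0042 0.076 ]
side lamp_head 0.64 [129.5 170.3] [0.2762 0.2344 0.19  ]
side panel_top 0.88 [341.9 383.8] [ 0.5491 -0.3624  0.013 ]
side tray_center 0.78 [265.  223.1] [0.555  0.0571 0.05  ]
```

View pics/scene2.png

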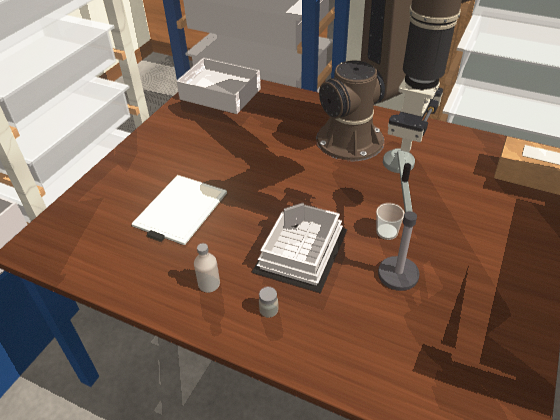

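View pics/sidez2.png

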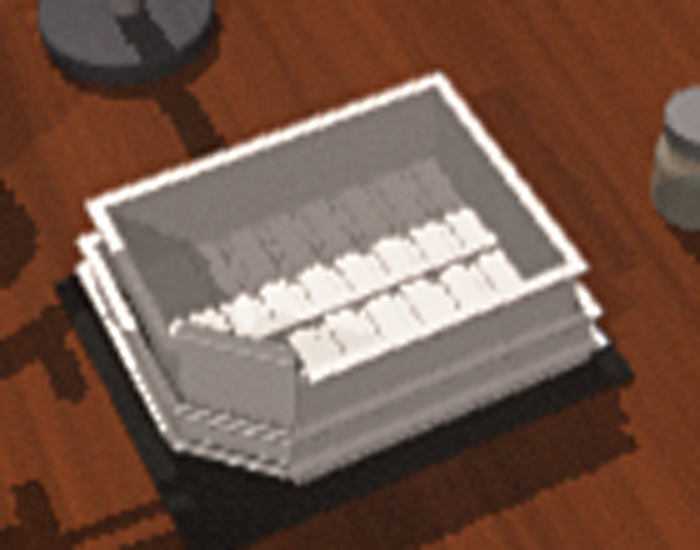

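View pics/scenez2.png

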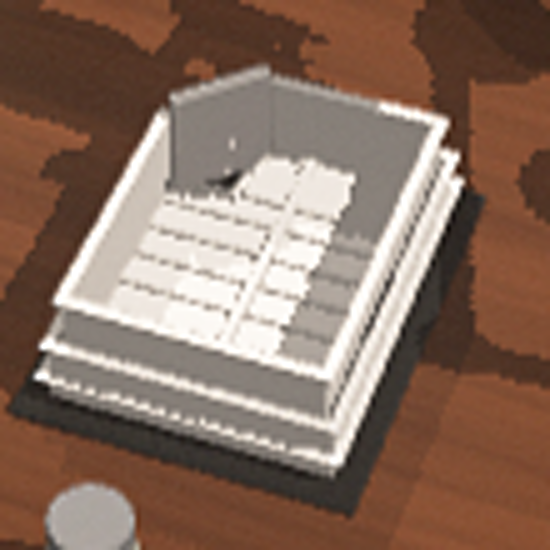

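View pics/sidep2.png

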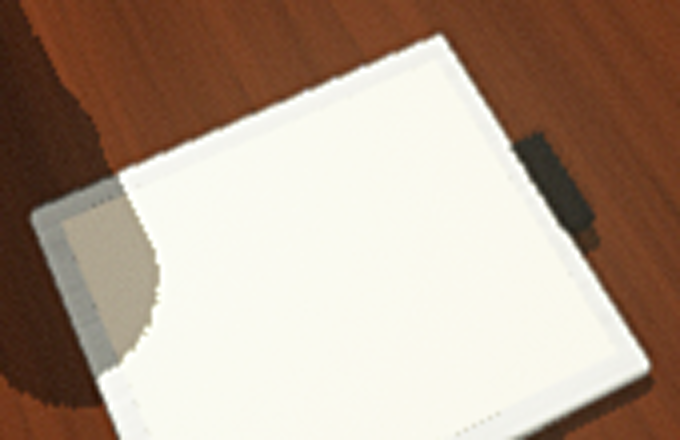

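```bash
python3 - <<'E'
from h import *
a,b=r.camera_model('scene'),r.camera_model('side')
for u in [(284.4,209.4),(304,204)]: print('scene grip top',atz(a,u,.092).round(4))
for u in [(200+178/5,170+342/5),(200+297/5,170+362/5)]: print('side grip top outer',atz(b,u,.092).round(4))
P=[atz(b,u,.013) for u in [(370,319),(422.5,401),(268.3,363.8)]]
print(np.round(P,4))
th,t,R,res=fit([(.125,.095),(.125,-.095),(-.125,.095)],P);print(np.degrees(th),t,np.abs(res).max())
im=cv2.imread('pics/scene2.png');cv2.imwrite('pics/scp2.png',cv2.resize(im[165:255,120:240],None,fx=5,fy=5,interpolation=cv2.INTER_CUBIC))
# predicted overlay of tray model
th=np.radians(3.9);R=np.array([[np.cos(th),-np.sin(th)],[np.sin(th),np.cos(th)]]);c=np.array([.5578,.0545])
for cam,m,(x,y,w,h) in [('scene',a,(250,190,110,110)),('side',b,(200,170,140,110))]:
    im=cv2.imread(f'pics/{cam}2.png');z=cv2.resize(im[y:y+h,x:x+w],None,fx=5,fy=5,interpolation=cv2.INTER_CUBIC)
    k=np.array([.031,-.031])/2**.5; n=np.array([.005,.005])/2**.5; g=np.array([-.074,-.049])
    for loc,zz in [((.1,.075),.08),((.1,-.075),.08),((-.1,.075),.08),(g+k-n,.092),(g-k-n,.092),(g+k+n,.092),(g-k+n,.092)]:
        u=proj(m,[*(c+R@np.array(loc)),zz]); p=((u-[x,y]+.5)*5).astype(int); cv2.circle(z,tuple(int(i) for i in p),3,(0,0,255),-1)
    cv2.imwrite(f'pics/{cam}ov.png',z)
E
```

```text
scene grip top [ 0.5084 -0.0196  0.092 ]
scene grip top [0.4653 0.0224 0.092 ]
side grip top outer [0.4612 0.0079 0.092 ]
side grip top outer [ 0.5087 -0.0259  0.092 ]
[[ 0.6751 -0.2664  0.013 ]
 [ 0.6758 -0.4518  0.013 ]
 [ 0.4296 -0.2677  0.013 ]]
0.3558590501922759 [ 0.55206227 -0.36056961] 0.003169942043586893
```

View pics/scp2.png

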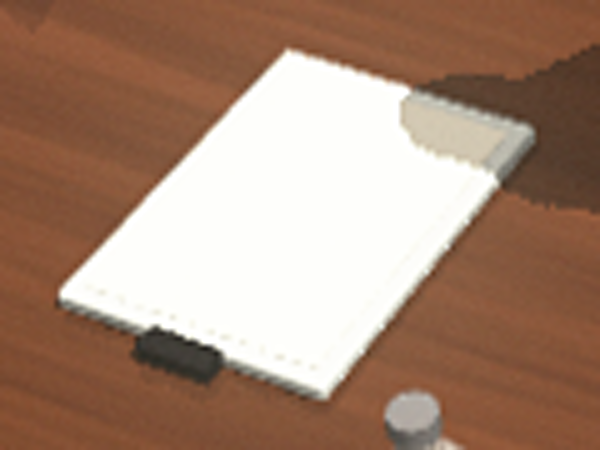

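View pics/sceneov.png

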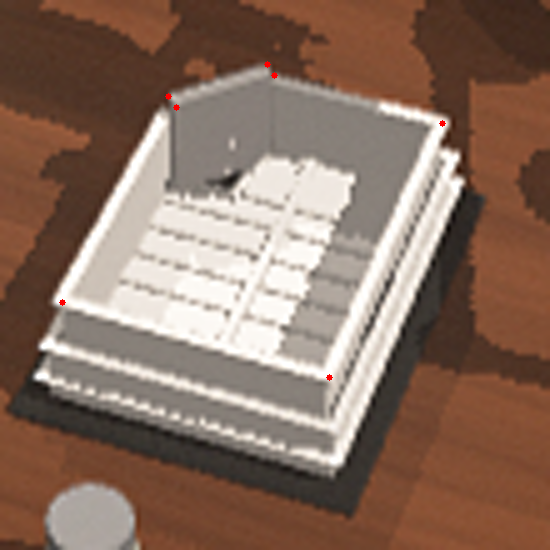

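View pics/sideov.png

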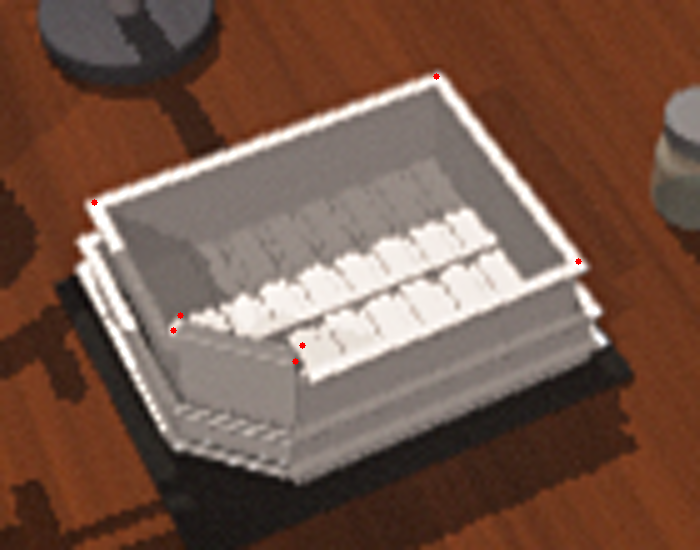

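```bash
cat >> h.py <<'E'
def Rtool(yaw,tilt=0,axis=None):
    y=np.radians(yaw); Y=np.array([np.cos(y),np.sin(y),0]);X=np.array([0,0,-1.]);R=np.c_[X,Y,np.cross(X,Y)]
    return R
def rows(P,Rt,mm=16,mrad=.07,p0=None,R0=None):
    s=r.get_state(); p=np.array(s['tcp_pos']) if p0 is None else np.array(p0)
    R=Ro.from_euler('xyz',s['eef_rot'],degrees=True) if R0 is None else Ro.from_matrix(R0)
    Rt=Ro.from_matrix(Rt); P=np.array(P)
    rv=(R.inv()*Rt).as_rotvec(); n=int(max(np.ceil(np.linalg.norm(P-p)*1000/mm),np.ceil(np.linalg.norm(rv)/mrad),1))
    out=[]
    for i in range(n):
        Ri=R*Ro.from_rotvec(rv*i/n); d=Ri.inv().apply((P-p)/n)/.02; w=rv/n/.08
        out.append(dict(zip(['dx','dy','dz','wx','wy','wz'],[round(float(v),2) for v in [*d,*w]])))
    import json
    print(n,json.dumps(out)); return P,Rt.as_matrix()
E
python3 - <<'E'
from h import *
a=r.camera_model('scene')
L=[(-.125,-.095),(-.125,.095),(.125,.095),(.125,-.095)]
P=[atz(a,u,.013) for u in [(177.6,175),(226.6,191.4),(185.6,244.6),(132.4,224.4)]]
th,t,R,res=fit(L,P);print(np.degrees(th),t,np.abs(res).max())
rows([.488,.0005,.20],Rtool(228.9),mm=18.5,mrad=.075)
E
```

```text
0.08003607877442019 [ 0.55672073 -0.3503027 ] 0.0035531119116514187
18 [{"dx": 0.36, "dy": -0.26, "dz": -0.76, "wx": -0.6, "wy": -0.01, "wz": 0.02}, {"dx": 0.35, "dy": -0.22, "dz": -0.77, "wx": -0.6, "wy": -0.01, "wz": 0.02}, {"dx": 0.35, "dy": -0.18, "dz": -0.78, "wx": -0.6, "wy": -0.01, "wz": 0.02}, {"dx": 0.35, "dy": -0.15, "dz": -0.79, "wx": -0.6, "wy": -0.01, "wz": 0.02}, {"dx": 0.35, "dy": -0.11, "dz": -0.8, "wx": -0.6, "wy": -0.01, "wz": 0.02}, {"dx": 0.35, "dy": -0.07, "dz": -0.8, "wx": -0.6, "wy": -0.01, "wz": 0.02}, {"dx": 0.35, "dy": -0.03, "dz": -0.8, "wx": -0.6, "wy": -0.01, "wz": 0.02}, {"dx": 0.35, "dy": 0.01, "dz": -0.81, "wx": -0.6, "wy": -0.01, "wz": 0.02}, {"dx": 0.35, "dy": 0.04, "dz": -0.8, "wx": -0.6, "wy": -0.01, "wz": 0.02}, {"dx": 0.35, "dy": 0.08, "dz": -0.8, "wx": -0.6, "wy": -0.01, "wz": 0.02}, {"dx": 0.35, "dy": 0.12, "dz": -0.8, "wx": -0.6, "wy": -0.01, "wz": 0.02}, {"dx": 0.35, "dy": 0.16, "dz": -0.79, "wx": -0.6, "wy": -0.01, "wz": 0.02}, {"dx": 0.35, "dy": 0.2, "dz": -0.78, "wx": -0.6, "wy": -0.01, "wz": 0.02}, {"dx": 0.35, "dy": 0.23, "dz": -0.77, "wx": -0.6, "wy": -0.01, "wz": 0.02}, {"dx": 0.35, "dy": 0.27, "dz": -0.76, "wx": -0.6, "wy": -0.01, "wz": 0.02}, {"dx": 0.35, "dy": 0.3, "dz": -0.75, "wx": -0.6, "wy": -0.01, "wz": 0.02}, {"dx": 0.35, "dy": 0.34, "dz": -0.73, "wx": -0.6, "wy": -0.01, "wz": 0.02}, {"dx": 0.35, "dy": 0.37, "dz": -0.71, "wx": -0.6, "wy": -0.01, "wz": 0.02}]
```

The tray model overlay sits on the rim corners and grip edges in both views to about 2 mm. The lamp head is at (398,158) in the scene view, well clear of the stack. Next I'll go above the grip.

Emit:
arm_command(plan=[{"dx":0.2,"dy":-0.26,"dz":-0.76,"wx":-0.6,"wy":-0.01,"wz":0.02},{"dx":0.2,"dy":-0.22,"dz":-0.77,"wx":-0.6,"wy":-0.01,"wz":0.02},{"dx":0.2,"dy":-0.18,"dz":-0.78,"wx":-0.6,"wy":-0.01,"wz":0.02},{"dx":0.35,"dy":-0.15,"dz":-0.79,"wx":-0.6,"wy":-0.01,"wz":0.02},{"dx":0.35,"dy":-0.11,"dz":-0.8,"wx":-0.6,"wy":-0.01,"wz":0.02},{"dx":0.35,"dy":-0.07,"dz":-0.8,"wx":-0.6,"wy":-0.01,"wz":0.02},{"dx":0.35,"dy":-0.03,"dz":-0.8,"wx":-0.6,"wy":-0.01,"wz":0.02},{"dx":0.35,"dy":0.01,"dz":-0.81,"wx":-0.6,"wy":-0.01,"wz":0.02},{"dx":0.35,"dy":0.04,"dz":-0.8,"wx":-0.6,"wy":-0.01,"wz":0.02},{"dx":0.35,"dy":0.08,"dz":-0.8,"wx":-0.6,"wy":-0.01,"wz":0.02},{"dx":0.35,"dy":0.12,"dz":-0.8,"wx":-0.6,"wy":-0.01,"wz":0.02},{"dx":0.35,"dy":0.16,"dz":-0.79,"wx":-0.6,"wy":-0.01,"wz":0.02},{"dx":0.35,"dy":0.2,"dz":-0.78,"wx":-0.6,"wy":-0.01,"wz":0.02},{"dx":0.35,"dy":0.23,"dz":-0.77,"wx":-0.6,"wy":-0.01,"wz":0.02},{"dx":0.35,"dy":0.27,"dz":-0.76,"wx":-0.6,"wy":-0.01,"wz":0.02},{"dx":0.35,"dy":0.3,"dz":-0.75,"wx":-0.6,"wy":-0.01,"wz":0.02},{"dx":0.35,"dy":0.34,"dz":-0.73,"wx":-0.6,"wy":-0.01,"wz":0.02},{"dx":0.35,"dy":0.37,"dz":-0.71,"wx":-0.6,"wy":-0.01,"wz":0.02}])

```text
time_s: 8.25
tcp_pos: [0.4969, -0.006, 0.2053]
eef_rot: [-31.7, 89.8, 109.8]
contact_force: [0.5, 0.4, 0.8]
gripper_width: 0.0657
```

```bash
python3 - <<'E'
from h import *
s=r.get_state(); print(s['time_s'],s['tcp_pos'],s['joints'],Ro.from_euler('xyz',s['eef_rot'],degrees=True).as_matrix().round(3))
m=r.camera_model('wrist'); p,d=snap('wrist','wrist3.png')
for q,z in [('tray_grip',.076),('tray_center',.05)]:
    for o in r.spot_point('wrist',q)[:1]: print(q,round(o['score'],2),np.round(o['centre'],1),atz(m,o['centre'],z).round(4))
th=np.radians(3.9);R=np.array([[np.cos(th),-np.sin(th)],[np.sin(th),np.cos(th)]]);c=np.array([.5578,.0545])
z=p[:,:,::-1].copy()
k=np.array([.031,-.031])/2**.5; n=np.array([.005,.005])/2**.5; g=np.array([-.074,-.049])
for loc,zz in [((.1,.075),.08),((.1,-.075),.08),((-.1,.075),.08),(g+k-n,.092),(g-k-n,.092),(g+k+n,.092),(g-k+n,.092)]:
    u=proj(m,[*(c+R@np.array(loc)),zz]); cv2.circle(z,tuple(int(i) for i in u),2,(0,0,255),-1)
cv2.imwrite('pics/w3ov.png',z)
rows([.488,.0005,.07],Rtool(228.9),mm=14)
E
```

```text
8.25 [ 0.49689554 -0.00602969  0.20528008] [ 21.849279     3.94327744 -21.7278144   -0.20655982 -64.32247333
  29.74029655] [[-0.001 -0.623 -0.783]
 [ 0.003 -0.783  0.623]
 [-1.    -0.002  0.003]]
tray_grip 0.75 [278.5 212.9] [ 0.4893 -0.0008  0.076 ]
tray_center 0.92 [185.7 184. ] [0.5573 0.0524 0.05  ]
10 [{"dx": 0.67, "dy": 0.0, "dz": 0.05, "wx": 0.05, "wy": 0.0, "wz": 0.0}, {"dx": 0.67, "dy": 0.0, "dz": 0.05, "wx": 0.05, "wy": 0.0, "wz": 0.0}, {"dx": 0.67, "dy": 0.0, "dz": 0.05, "wx": 0.05, "wy": 0.0, "wz": 0.0}, {"dx": 0.67, "dy": 0.0, "dz": 0.05, "wx": 0.05, "wy": 0.0, "wz": 0.0}, {"dx": 0.67, "dy": 0.0, "dz": 0.05, "wx": 0.05, "wy": 0.0, "wz": 0.0}, {"dx": 0.67, "dy": 0.0, "dz": 0.05, "wx": 0.05, "wy": 0.0, "wz": 0.0}, {"dx": 0.67, "dy": 0.0, "dz": 0.05, "wx": 0.05, "wy": 0.0, "wz": 0.0}, {"dx": 0.67, "dy": 0.0, "dz": 0.05, "wx": 0.05, "wy": 0.0, "wz": 0.0}, {"dx": 0.67, "dy": 0.0, "dz": 0.05, "wx": 0.05, "wy": 0.0, "wz": 0.0}, {"dx": 0.67, "dy": 0.0, "dz": 0.05, "wx": 0.05, "wy": 0.0, "wz": 0.0}]
```

View pics/w3ov.png

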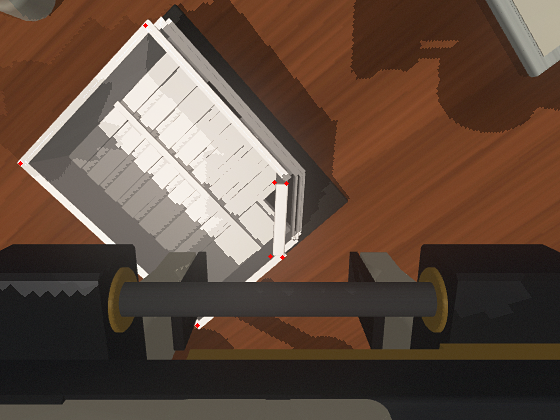

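The overlaid grip corners land on the grip's top, (275,183) to (283,257), and it is centred between the fingers. Descending now.

Emit:
arm_command(plan=[{"dx":0.7,"dy":0,"dz":0.05,"wx":0.05,"wy":0,"wz":0},{"dx":0.7,"dy":0,"dz":0.05,"wx":0.05,"wy":0,"wz":0},{"dx":0.7,"dy":0,"dz":0.05,"wx":0.05,"wy":0,"wz":0},{"dx":0.7,"dy":0,"dz":0.05,"wx":0.05,"wy":0,"wz":0},{"dx":0.7,"dy":0,"dz":0.05,"wx":0.05,"wy":0,"wz":0},{"dx":0.7,"dy":0,"dz":0.05,"wx":0.05,"wy":0,"wz":0},{"dx":0.7,"dy":0,"dz":0.05,"wx":0.05,"wy":0,"wz":0},{"dx":0.7,"dy":0,"dz":0.05,"wx":0.05,"wy":0,"wz":0},{"dx":0.5,"dy":0,"dz":0.05,"wx":0.05,"wy":0,"wz":0},{"dx":0,"dy":0,"dz":0,"wx":0,"wy":0,"wz":0}])

```text
time_s: 9.23
tcp_pos: [0.4927, 0.0068, 0.0841]
eef_rot: [-105.3, 89.4, 33.4]
contact_force: [-0.6, -0.2, 0.3]
gripper_width: 0.0658
```

```bash
python3 - <<'E'
from h import *
s=r.get_state(); print(s['time_s'],s['tcp_pos'],s['contact_force'],Ro.from_euler('xyz',s['eef_rot'],degrees=True).as_matrix().round(3))
for c in ['side','wrist']: snap(c,c+'4.png')
im=cv2.imread('pics/side4.png');cv2.imwrite('pics/s4z.png',cv2.resize(im[160:300,180:340],None,fx=4,fy=4))
rows([.488,0,.069],Rtool(228.9),mm=14)
E
```

```text
9.2333 [0.49273944 0.00677845 0.08408643] [-0.55972605 -0.21739534  0.28741058] [[ 0.009 -0.66  -0.751]
 [ 0.006 -0.751  0.66 ]
 [-1.    -0.011 -0.003]]
2 [{"dx": 0.42, "dy": 0.23, "dz": 0.0, "wx": -0.02, "wy": -0.03, "wz": 0.08}, {"dx": 0.42, "dy": 0.23, "dz": 0.0, "wx": -0.02, "wy": -0.03, "wz": 0.08}]
```

View pics/s4z.png

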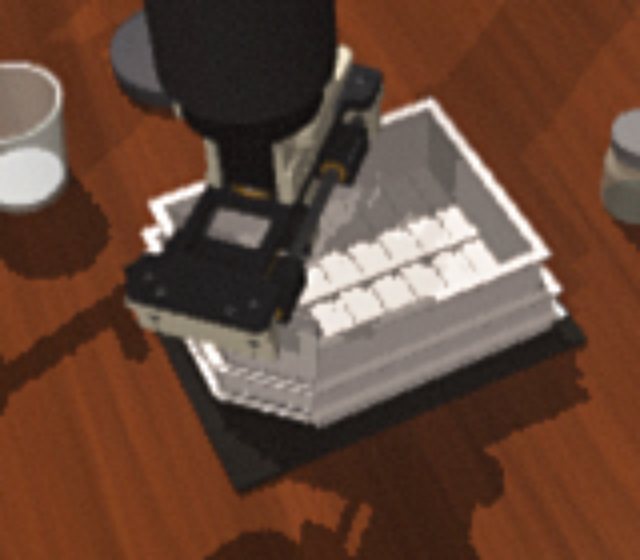

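View pics/wrist4.png

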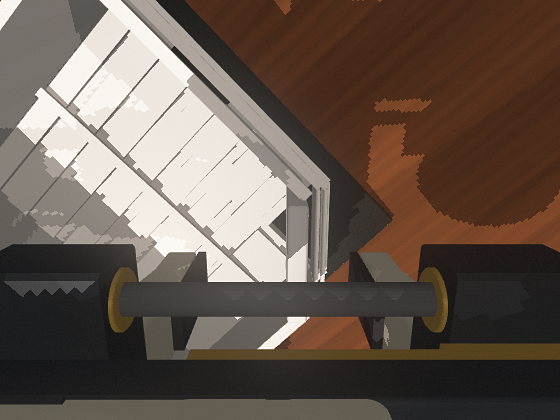

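Emit:
arm_command(plan=[{"dx":0.4,"dy":0.23,"dz":0,"wx":-0.02,"wy":-0.03,"wz":0.08},{"dx":0.4,"dy":0.23,"dz":0,"wx":-0.02,"wy":-0.03,"wz":0.08},{"dx":0,"dy":0,"dz":0,"wx":0,"wy":0,"wz":0}])

```text
time_s: 9.58
tcp_pos: [0.4895, 0.0007, 0.0711]
eef_rot: [-119.9, 89.8, 19.0]
contact_force: [0.1, -0.4, 0.1]
gripper_width: 0.0654
```

```bash
python3 - <<'E'
from h import *
s=r.get_state(); print(s['time_s'],s['tcp_pos'],s['contact_force'])
rows([.488,0,.069],Rtool(228.9),mm=14)
snap('wrist','wrist5.png')
E
```

```text
9.5833 [0.48950801 0.00074274 0.07112675] [ 0.07562983 -0.35085331  0.14150333]
1 [{"dx": 0.11, "dy": 0.08, "dz": 0.03, "wx": 0.02, "wy": -0.02, "wz": 0.04}]
```

View pics/wrist5.png

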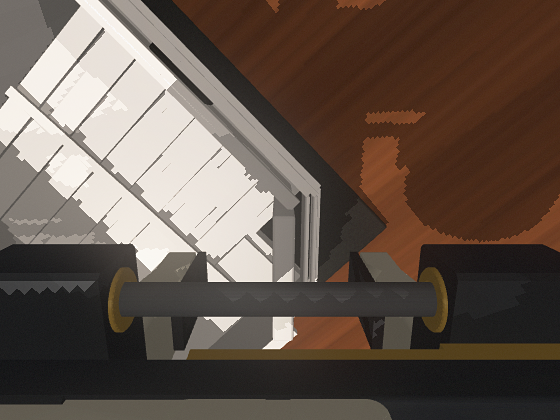

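The grip is at column 284 and the jaw centre at about 279. I'll make the small correction and close.

Emit:
arm_command(plan=[{"dx":0.15,"dy":0.1,"dz":0.03,"wx":0.02,"wy":-0.02,"wz":0.04},{"dx":0.03,"dy":0,"dz":0,"wx":0,"wy":0,"wz":0},{"dx":0.03,"dy":0,"dz":0,"wx":0,"wy":0,"wz":0},{"dx":0.03,"dy":0,"dz":0,"wx":0,"wy":0,"wz":0},{"dx":0.03,"dy":0,"dz":0,"wx":0,"wy":0,"wz":0},{"dx":0.03,"dy":0,"dz":0,"wx":0,"wy":0,"wz":0},{"dx":0,"dy":0,"dz":0,"wx":0,"wy":0,"wz":0},{"dx":0,"dy":0,"dz":0,"wx":0,"wy":0,"wz":0},{"dx":0,"dy":0,"dz":0,"wx":0,"wy":0,"wz":0}], fingers=1, force=45)

```text
time_s: 10.38
tcp_pos: [0.4888, -0.0006, 0.0661]
eef_rot: [-140.6, 89.9, -1.8]
contact_force: [-4.6, -5.7, 3.5]
gripper_width: 0.0116
```

```bash
cat > peel.py <<'E'
from h import *
s=r.get_state(); print(s['time_s'],s['tcp_pos'],s['contact_force'],s['gripper_width'])
R=Ro.from_euler('xyz',s['eef_rot'],degrees=True).as_matrix();print(R.round(3))
E
python3 - <<'E'
from peel import *
# pivot far corner world; rotate tray about horiz axis perpendicular to far-grip line
th=np.radians(3.9);Rz=Ro.from_euler('z',3.9,degrees=True).as_matrix()
c=np.array([.5578,.0545,.05]); far=c+Rz@[.1,.075,-.03]; grip=c+Rz@[-.074,-.049,.026]
d=far-grip; d[2]=0; d/=np.linalg.norm(d)
ax=np.cross([0,0,1],d)  # check sign: grip must rise
p=s['tcp_pos']; N=6; tot=8.5; 
prev=p;Rp=R
import json
out=[]
for i in range(1,N+1):
    Q=Ro.from_rotvec(ax*np.radians(tot*i/N)).as_matrix()
    P=far+Q@(p-far)-d*.002*i/N; Rt=Q@R
    dl=Rp.T@(P-prev)/.02; w=Ro.from_matrix(Rp.T@Rt).as_rotvec()/.08
    out.append(dict(zip(['dx','dy','dz','wx','wy','wz'],[round(float(v),2) for v in [*dl,*w]])))
    prev=P;Rp=Rt
print('end',P,'far',far); print(json.dumps(out))
E
```

```text
10.3833 [ 0.48876404 -0.00062937  0.06608199] [-4.58251742 -5.69886908  3.53810013] 0.011571632149575595
[[ 0.002 -0.658 -0.753]
 [-0.    -0.753  0.658]
 [-1.    -0.001 -0.001]]
end [0.49429435 0.0039093  0.09710389] far [0.65246728 0.13612785 0.02      ]
[{"dx": -0.26, "dy": -0.04, "dz": -0.01, "wx": -0.0, "wy": -0.05, "wz": 0.3}, {"dx": -0.26, "dy": -0.04, "dz": -0.01, "wx": -0.0, "wy": -0.05, "wz": 0.3}, {"dx": -0.26, "dy": -0.04, "dz": -0.01, "wx": -0.0, "wy": -0.05, "wz": 0.3}, {"dx": -0.26, "dy": -0.04, "dz": -0.01, "wx": -0.0, "wy": -0.05, "wz": 0.3}, {"dx": -0.26, "dy": -0.04, "dz": -0.01, "wx": -0.0, "wy": -0.05, "wz": 0.3}, {"dx": -0.26, "dy": -0.04, "dz": -0.01, "wx": -0.0, "wy": -0.05, "wz": 0.3}]
```

Emit:
arm_command(plan=[{"dx":-0.26,"dy":-0.04,"dz":-0.01,"wx":0,"wy":-0.05,"wz":0.3},{"dx":-0.26,"dy":-0.04,"dz":-0.01,"wx":0,"wy":-0.05,"wz":0.3},{"dx":-0.26,"dy":-0.04,"dz":-0.01,"wx":0,"wy":-0.05,"wz":0.3}])

```text
time_s: 10.63
tcp_pos: [0.4892, 0.0007, 0.0801]
eef_rot: [80.0, 85.8, -141.3]
contact_force: [1.6, 1.5, -6.6]
gripper_width: 0.0095
```

```bash
python3 - <<'E'
from peel import *
snap('side','side6.png'); snap('scene','scene6.png')
im=cv2.imread('pics/side6.png');im2=cv2.imread('pics/scene6.png')
A=cv2.resize(im[160:290,195:335],(400,371));B=cv2.resize(im2[180:310,240:380],(400,371));cv2.imwrite('pics/j6.png',np.hstack([A,B]))
E
```

```text
10.6333 [0.4891742  0.00069654 0.08010746] [ 1.55476762  1.47027193 -6.5682326 ] 0.009473287372033791
[[-0.058 -0.658 -0.751]
 [-0.046 -0.75   0.66 ]
 [-0.997  0.073  0.013]]
```

View pics/j6.png

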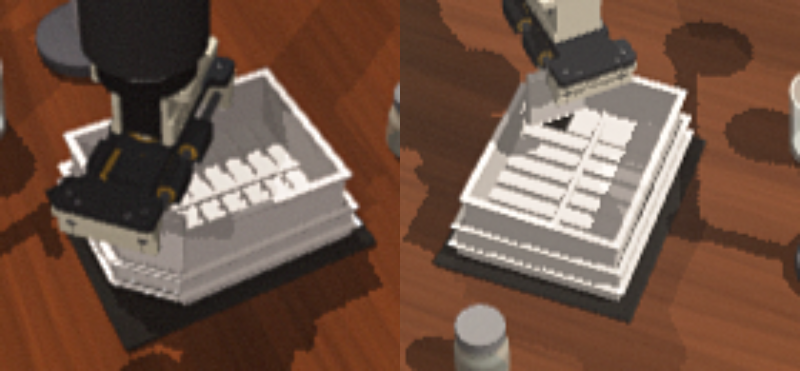

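The grip corner is up about 14 mm and the far corner is still seated: the rim gap near (330,240) in the right half is unchanged. Continuing the peel.

Emit:
arm_command(plan=[{"dx":-0.26,"dy":-0.05,"dz":-0.01,"wx":0,"wy":-0.05,"wz":0.3},{"dx":-0.26,"dy":-0.05,"dz":-0.01,"wx":0,"wy":-0.05,"wz":0.3},{"dx":-0.26,"dy":-0.05,"dz":-0.01,"wx":0,"wy":-0.05,"wz":0.3},{"dx":-0.26,"dy":-0.05,"dz":-0.01,"wx":0,"wy":-0.05,"wz":0.3}])

```text
time_s: 11.07
tcp_pos: [0.4923, 0.0041, 0.0988]
eef_rot: [79.7, 80.1, -141.6]
contact_force: [-1.7, -1.2, -0.7]
gripper_width: 0.0094
```

```bash
python3 - <<'E'
from peel import *
snap('side','side7.png'); snap('scene','scene7.png')
im=cv2.imread('pics/side7.png');im2=cv2.imread('pics/scene7.png')
A=cv2.resize(im[160:290,195:335],(400,371));B=cv2.resize(im2[180:310,240:380],(400,371));cv2.imwrite('pics/j7.png',np.hstack([A,B]))
E
```

```text
11.0667 [0.4922888  0.00407447 0.09884295] [-1.65390728 -1.17765517 -0.73858474] 0.009414687990345044
[[-0.135 -0.649 -0.749]
 [-0.107 -0.742  0.662]
 [-0.985  0.169  0.031]]
```

View pics/j7.png

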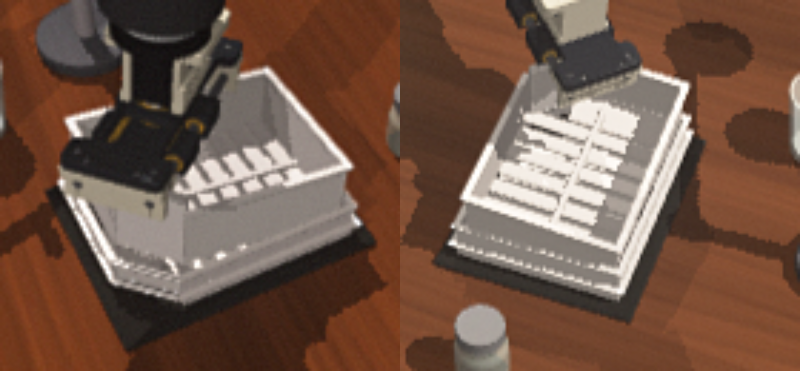

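The grip corner is now up about 33 mm at roughly 10° tilt, the far corner is still down, and forces are small. Next I'll lift straight up.

Emit:
arm_command(plan=[{"dx":-0.5,"dy":0.1,"dz":0.02,"wx":0,"wy":0,"wz":0},{"dx":-0.5,"dy":0.1,"dz":0.02,"wx":0,"wy":0,"wz":0},{"dx":-0.5,"dy":0.09,"dz":0.02,"wx":0,"wy":0,"wz":0},{"dx":-0.6,"dy":0.1,"dz":0.02,"wx":0,"wy":0,"wz":0},{"dx":-0.6,"dy":0.1,"dz":0.02,"wx":0,"wy":0,"wz":0},{"dx":-0.6,"dy":0.1,"dz":0.02,"wx":0,"wy":0,"wz":0},{"dx":-0.7,"dy":0.12,"dz":0.02,"wx":0,"wy":0,"wz":0},{"dx":-0.7,"dy":0.12,"dz":0.02,"wx":0,"wy":0,"wz":0}])

```text
time_s: 11.83
tcp_pos: [0.4901, 0.0034, 0.2012]
eef_rot: [79.2, 80.6, -142.1]
contact_force: [-0.3, 0.3, -1.4]
gripper_width: 0.0098
```

```bash
python3 - <<'E'
from peel import *
snap('side','side8.png'); snap('scene','scene8.png')
im=cv2.imread('pics/side8.png');im2=cv2.imread('pics/scene8.png')
A=cv2.resize(im[130:290,175:345],(400,376));B=cv2.resize(im2[150:310,220:390],(400,376));cv2.imwrite('pics/j8.png',np.hstack([A,B]))
E
```

```text
11.8333 [0.49007167 0.00344335 0.20121029] [-0.27531619  0.30624539 -1.39199675] 0.009793942267784883
[[-0.129 -0.65  -0.749]
 [-0.101 -0.743  0.662]
 [-0.986  0.161  0.031]]
```

View pics/j8.png

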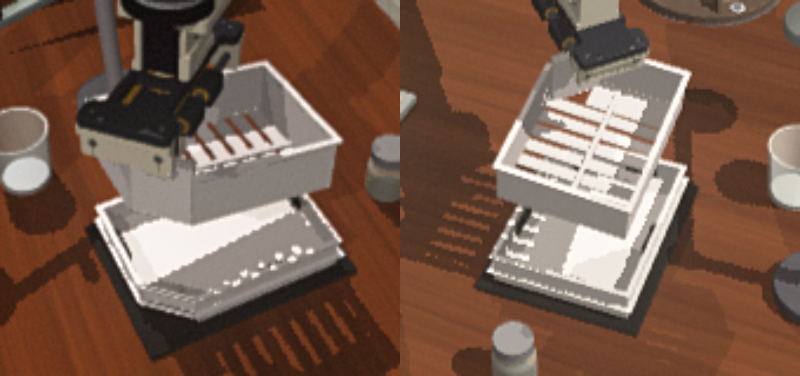

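The tray is fully out and the catch tray is empty. Next I'll level it and carry it over the panel.

```bash
python3 - <<'E'
from peel import *
dr=Ro.from_euler('z',-3.7,degrees=True).as_matrix()
off=dr@np.array([.069,.0551,-.016]); tc=np.array([.554,-.356,.123]); print('final tcp',tc-off)
F=tc-off
P,Rt=rows([.490,-.03,.205],Rtool(228.85),mrad=.04)
rows([F[0],F[1],.195],Rtool(225.15),mm=18,p0=P,R0=Rt)
E
```

```text
11.9333 [0.49168899 0.00380016 0.20292977] [ 0.11612282  0.19805508 -1.03775433] 0.0093058043607813
[[-0.125 -0.65  -0.749]
 [-0.099 -0.743  0.661]
 [-0.987  0.157  0.028]]
final tcp [ 0.48158809 -0.40653242  0.139     ]
5 [{"dx": 0.02, "dy": 0.27, "dz": -0.21, "wx": -0.01, "wy": 0.07, "wz": -0.39}, {"dx": 0.01, "dy": 0.27, "dz": -0.21, "wx": -0.01, "wy": 0.07, "wz": -0.39}, {"dx": 0.0, "dy": 0.27, "dz": -0.21, "wx": -0.01, "wy": 0.07, "wz": -0.39}, {"dx": -0.01, "dy": 0.27, "dz": -0.21, "wx": -0.01, "wy": 0.07, "wz": -0.39}, {"dx": -0.01, "dy": 0.27, "dz": -0.21, "wx": -0.01, "wy": 0.07, "wz": -0.39}]
21 [{"dx": 0.02, "dy": 0.69, "dz": -0.57, "wx": 0.04, "wy": 0.0, "wz": -0.0}, {"dx": 0.02, "dy": 0.69, "dz": -0.58, "wx": 0.04, "wy": 0.0, "wz": -0.0}, {"dx": 0.02, "dy": 0.68, "dz": -0.58, "wx": 0.04, "wy": 0.0, "wz": -0.0}, {"dx": 0.02, "dy": 0.68, "dz": -0.58, "wx": 0.04, "wy": 0.0, "wz": -0.0}, {"dx": 0.02, "dy": 0.68, "dz": -0.58, "wx": 0.04, "wy": 0.0, "wz": -0.0}, {"dx": 0.02, "dy": 0.68, "dz": -0.59, "wx": 0.04, "wy": 0.0, "wz": -0.0}, {"dx": 0.02, "dy": 0.68, "dz": -0.59, "wx"
[... 362 characters left out ...]
, "wx": 0.04, "wy": 0.0, "wz": -0.0}, {"dx": 0.02, "dy": 0.67, "dz": -0.6, "wx": 0.04, "wy": 0.0, "wz": -0.0}, {"dx": 0.02, "dy": 0.66, "dz": -0.6, "wx": 0.04, "wy": 0.0, "wz": -0.0}, {"dx": 0.02, "dy": 0.66, "dz": -0.6, "wx": 0.04, "wy": 0.0, "wz": -0.0}, {"dx": 0.02, "dy": 0.66, "dz": -0.61, "wx": 0.04, "wy": 0.0, "wz": -0.0}, {"dx": 0.02, "dy": 0.66, "dz": -0.61, "wx": 0.04, "wy": 0.0, "wz": -0.0}, {"dx": 0.02, "dy": 0.66, "dz": -0.61, "wx": 0.04, "wy": 0.0, "wz": -0.0}, {"dx": 0.02, "dy": 0.66, "dz": -0.61, "wx": 0.04, "wy": 0.0, "wz": -0.0}, {"dx": 0.02, "dy": 0.65, "dz": -0.61, "wx": 0.04, "wy": 0.0, "wz": -0.0}, {"dx": 0.02, "dy": 0.65, "dz": -0.62, "wx": 0.04, "wy": 0.0, "wz": -0.0}]
```

Emit:
arm_command(plan=[{"dx":0.02,"dy":0.27,"dz":-0.21,"wx":0,"wy":0.07,"wz":-0.39},{"dx":0.01,"dy":0.27,"dz":-0.21,"wx":0,"wy":0.07,"wz":-0.39},{"dx":0,"dy":0.27,"dz":-0.21,"wx":0,"wy":0.07,"wz":-0.39},{"dx":0,"dy":0.27,"dz":-0.21,"wx":0,"wy":0.07,"wz":-0.39},{"dx":0,"dy":0.4,"dz":-0.35,"wx":0,"wy":0.07,"wz":-0.39},{"dx":0.02,"dy":0.6,"dz":-0.5,"wx":0.04,"wy":0,"wz":0},{"dx":0.02,"dy":0.68,"dz":-0.58,"wx":0.04,"wy":0,"wz":0},{"dx":0.02,"dy":0.68,"dz":-0.58,"wx":0.04,"wy":0,"wz":0},{"dx":0.02,"dy":0.68,"dz":-0.58,"wx":0.04,"wy":0,"wz":0},{"dx":0.02,"dy":0.68,"dz":-0.59,"wx":0.04,"wy":0,"wz":0},{"dx":0.02,"dy":0.68,"dz":-0.59,"wx":0.04,"wy":0,"wz":0},{"dx":0.02,"dy":0.68,"dz":-0.59,"wx":0.04,"wy":0,"wz":0},{"dx":0.02,"dy":0.67,"dz":-0.59,"wx":0.04,"wy":0,"wz":0},{"dx":0.02,"dy":0.67,"dz":-0.6,"wx":0.04,"wy":0,"wz":0},{"dx":0.02,"dy":0.67,"dz":-0.6,"wx":0.04,"wy":0,"wz":0},{"dx":0.02,"dy":0.67,"dz":-0.6,"wx":0.04,"wy":0,"wz":0}])

```text
time_s: 13.27
tcp_pos: [0.4821, -0.2351, 0.2007]
eef_rot: [-103.7, 88.5, 33.2]
contact_force: [0.5, 0.5, -1.6]
gripper_width: 0.0095
```

```bash
python3 - <<'E'
from peel import *
rows([.4816,-.4065,.145],Rtool(225.15),mm=16)
E
```

```text
13.2667 [ 0.4820698  -0.23508474  0.20071271] [ 0.47875864  0.48625505 -1.62457468] 0.009532162029316867
[[ 0.022 -0.684 -0.729]
 [ 0.014 -0.729  0.684]
 [-1.    -0.025 -0.006]]
12 [{"dx": 0.22, "dy": 0.53, "dz": -0.49, "wx": 0.03, "wy": -0.01, "wz": 0.03}, {"dx": 0.22, "dy": 0.53, "dz": -0.49, "wx": 0.03, "wy": -0.01, "wz": 0.03}, {"dx": 0.22, "dy": 0.52, "dz": -0.49, "wx": 0.03, "wy": -0.01, "wz": 0.03}, {"dx": 0.22, "dy": 0.52, "dz": -0.49, "wx": 0.03, "wy": -0.01, "wz": 0.03}, {"dx": 0.23, "dy": 0.52, "dz": -0.49, "wx": 0.03, "wy": -0.01, "wz": 0.03}, {"dx": 0.23, "dy": 0.52, "dz": -0.49, "wx": 0.03, "wy": -0.01, "wz": 0.03}, {"dx": 0.23, "dy": 0.52, "dz": -0.49, "wx": 0.03, "wy": -0.01, "wz": 0.03}, {"dx": 0.23, "dy": 0.52, "dz": -0.5, "wx": 0.03, "wy": -0.01, "wz": 0.03}, {"dx": 0.23, "dy": 0.51, "dz": -0.5, "wx": 0.03, "wy": -0.01, "wz": 0.03}, {"dx": 0.23, "dy": 0.51, "dz": -0.5, "wx": 0.03, "wy": -0.01, "wz": 0.03}, {"dx": 0.23, "dy": 0.51, "dz": -0.5, "wx": 0.03, "wy": -0.01, "wz": 0.03}, {"dx": 0.23, "dy": 0.51, "dz": -0.5, "wx": 0.03, "wy": -0.01, "wz": 0.03}]
```

Emit:
arm_command(plan=[{"dx":0.2,"dy":0.53,"dz":-0.49,"wx":0.03,"wy":-0.01,"wz":0.03},{"dx":0.2,"dy":0.53,"dz":-0.49,"wx":0.03,"wy":-0.01,"wz":0.03},{"dx":0.2,"dy":0.52,"dz":-0.49,"wx":0.03,"wy":-0.01,"wz":0.03},{"dx":0.2,"dy":0.52,"dz":-0.49,"wx":0.03,"wy":-0.01,"wz":0.03},{"dx":0.2,"dy":0.52,"dz":-0.49,"wx":0.03,"wy":-0.01,"wz":0.03},{"dx":0.2,"dy":0.52,"dz":-0.49,"wx":0.03,"wy":-0.01,"wz":0.03},{"dx":0.2,"dy":0.52,"dz":-0.49,"wx":0.03,"wy":-0.01,"wz":0.03},{"dx":0.2,"dy":0.52,"dz":-0.49,"wx":0.03,"wy":-0.01,"wz":0.03},{"dx":0.2,"dy":0.52,"dz":-0.49,"wx":0.03,"wy":-0.01,"wz":0.03},{"dx":0.2,"dy":0.45,"dz":-0.45,"wx":0.03,"wy":-0.01,"wz":0.03},{"dx":0.2,"dy":0.3,"dz":-0.3,"wx":0.03,"wy":-0.01,"wz":0.03},{"dx":0,"dy":0,"dz":0,"wx":0,"wy":0,"wz":0},{"dx":0,"dy":0,"dz":0,"wx":0,"wy":0,"wz":0}])

```text
time_s: 14.35
tcp_pos: [0.4779, -0.3963, 0.1519]
eef_rot: [-69.7, 89.8, 65.2]
contact_force: [-0.0, -0.1, -1.9]
gripper_width: 0.0092
```

```bash
python3 - <<'E'
from peel import *
for c in ['side','scene']:
    p,d=snap(c,c+'9.png'); m=r.camera_model(c)
    for q,z in [('tray_center',.125),('panel_top',.013),('tray_far',.09),('tray_grip',.15)]:
        for o in r.spot_point(c,q)[:1]: print(c,q,round(o['score'],2),np.round(o['centre'],1),atz(m,o['centre'],z).round(4))
im=cv2.imread('pics/side9.png');im2=cv2.imread('pics/scene9.png')
cv2.imwrite('pics/s9z.png',cv2.resize(im[270:420,240:430],None,fx=4,fy=4,interpolation=cv2.INTER_CUBIC))
cv2.imwrite('pics/c9z.png',cv2.resize(im2[120:260,100:260],None,fx=4,fy=4,interpolation=cv2.INTER_CUBIC))
rows([.4816,-.4065,.139],Rtool(225.15),mm=16)
E
```

```text
14.35 [ 0.47788985 -0.39633121  0.15191406] [-0.04009305 -0.06369353 -1.93312866] 0.009231836498140106
[[ 0.001 -0.708 -0.706]
 [ 0.003 -0.706  0.708]
 [-1.    -0.003  0.001]]
side tray_far 0.42 [184.7 201.3] [0.3801 0.1782 0.09  ]
side tray_grip 0.82 [321.4 392. ] [ 0.4759 -0.3933  0.15  ]
scene tray_center 0.97 [177.7 176.7] [ 0.5416 -0.3519  0.125 ]
scene panel_top 0.58 [180.8 209.8] [ 0.5662 -0.3454  0.013 ]
scene tray_far 0.79 [179.7 209.7] [ 0.6298 -0.2937  0.09  ]
scene tray_grip 0.71 [175.5 151.1] [ 0.4659 -0.405   0.15  ]
2 [{"dx": 0.34, "dy": 0.13, "dz": -0.25, "wx": -0.02, "wy": -0.0, "wz": 0.02}, {"dx": 0.34, "dy": 0.13, "dz": -0.25, "wx": -0.02, "wy": -0.0, "wz": 0.02}]
```

View pics/s9z.png

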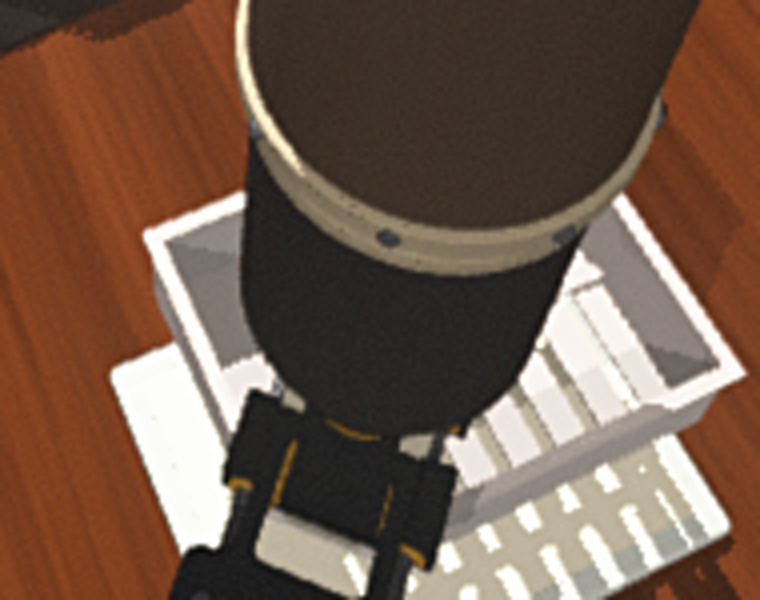

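View pics/c9z.png

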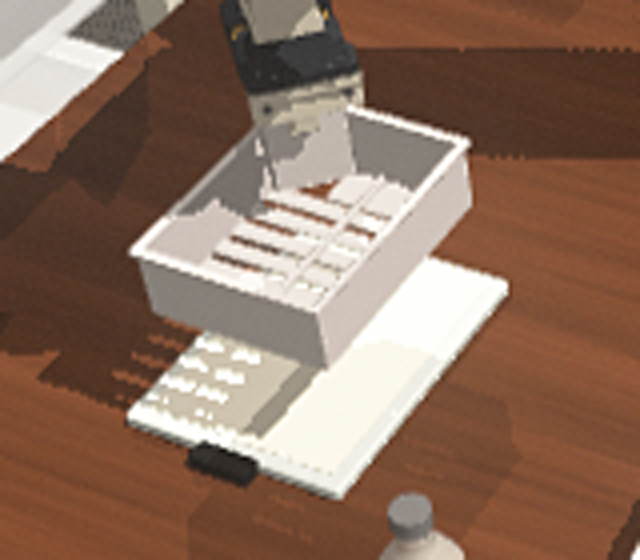

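Emit:
arm_command(plan=[{"dx":0.3,"dy":0.13,"dz":-0.25,"wx":-0.02,"wy":0,"wz":0.02},{"dx":0.3,"dy":0.13,"dz":-0.25,"wx":-0.02,"wy":0,"wz":0.02},{"dx":0,"dy":0,"dz":0,"wx":0,"wy":0,"wz":0},{"dx":0,"dy":0,"dz":0,"wx":0,"wy":0,"wz":0},{"dx":0,"dy":0,"dz":0,"wx":0,"wy":0,"wz":0}])

```text
time_s: 15.27
tcp_pos: [0.4822, -0.4074, 0.1391]
eef_rot: [62.1, 90.0, -162.6]
contact_force: [0.4, 0.2, -1.3]
gripper_width: 0.0092
```

```bash
python3 - <<'E'
from peel import *
off=R@np.linalg.inv(Rtool(228.85))@np.array([.069,.0551,-.016]); c=s['tcp_pos']+off; print('tray centre by kinematics',c)
Q=R@np.linalg.inv(Rtool(228.85))@Ro.from_euler('z',3.9,degrees=True).as_matrix()
for cam,(x,y,w,h) in [('side',(240,270,190,150)),('scene',(100,120,160,140))]:
    p,d=snap(cam,cam+'10.png'); m=r.camera_model(cam)
    for o in r.spot_point(cam,'tray_center')[:1]: print(cam,round(o['score'],2),o['centre'],atz(m,o['centre'],.123))
    z=cv2.resize(p[y:y+h,x:x+w,::-1],None,fx=4,fy=4,interpolation=cv2.INTER_CUBIC)
    for l in [(.1,.075,.03),(.1,-.075,.03),(-.1,.075,.03),(.1,.075,-.03),(.1,-.075,-.03),(-.1,.075,-.03)]:
        u=(proj(m,c+Q@np.array(l))-[x,y]+.5)*4; cv2.circle(z,tuple(int(i) for i in u),4,(0,0,255),-1)
    for l in [(1,1),(1,-1),(-1,1),(-1,-1)]:
        u=(proj(m,np.array([.554+.125*l[0],-.356+.095*l[1],.013]))-[x,y]+.5)*4; cv2.circle(z,tuple(int(i) for i in u),4,(255,0,0),-1)
    cv2.imwrite(f'pics/{cam}10z.png',z)
E
```

```text
15.2667 [ 0.48218334 -0.40735806  0.13908451] [ 0.42408046  0.19813298 -1.34036124] 0.009248069405412975
[[-0.    -0.704 -0.71 ]
 [-0.    -0.71   0.704]
 [-1.     0.     0.   ]]
tray centre by kinematics [ 0.55451685 -0.35672518  0.12304754]
scene 0.94 [175.6, 179.6] [ 0.55339028 -0.35190874  0.123     ]
```

View pics/side10z.png

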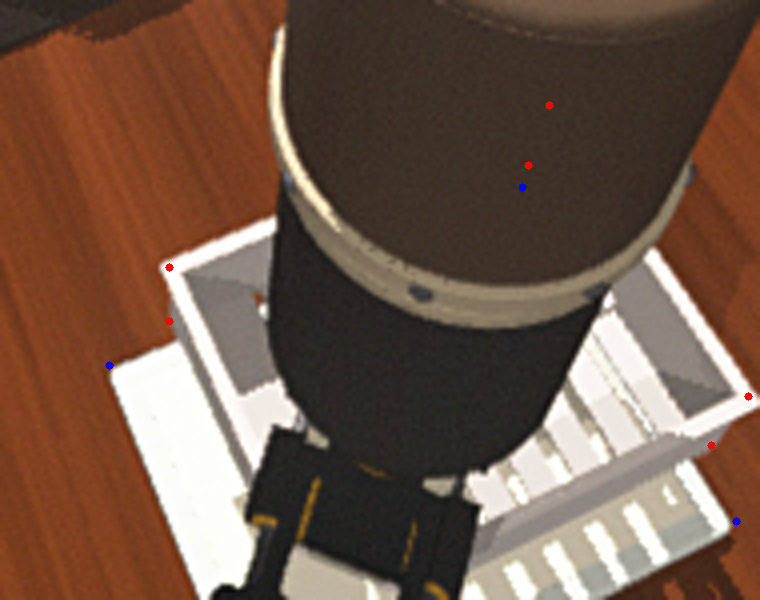

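View pics/scene10z.png

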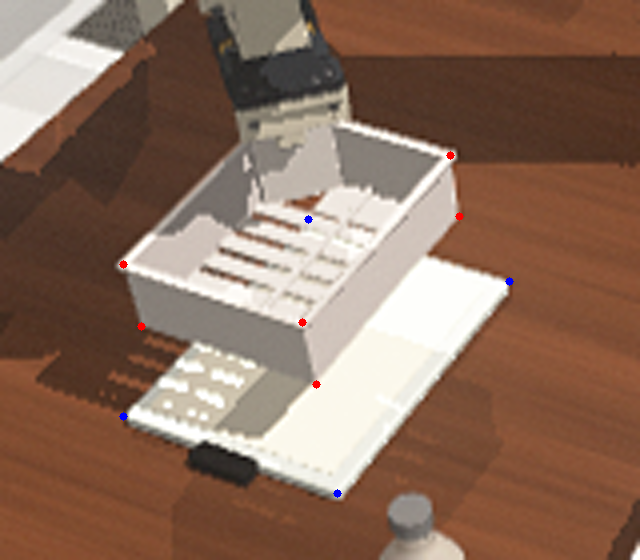

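View pics/scene10.png

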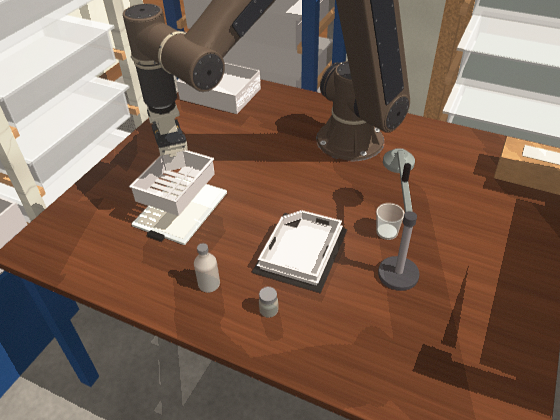

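The model overlay matches the tray's corners in the scene view: (124,264), (302,322) and (450,155), all level. The panel overlay matches too. The lamp is still aside and the bystanders are where they were. I'll check it is still and hand in.

```bash
python3 - <<'E'
from peel import *
print(np.abs(s['qd']).max()); r.close_job()
s=r.get_state();print(s['time_s'],s['tcp_pos'],s['gripper_width'])
E
```

```text
15.4667 [ 0.48239616 -0.40726786  0.1397077 ] [ 0.90521009 -0.18915609 -1.95318098] 0.010035637328526796
[[ 0.    -0.704 -0.71 ]
 [-0.001 -0.71   0.704]
 [-1.     0.    -0.001]]
0.10040637027232702
the job is handed in; nothing more can be done
the job is handed in; nothing more can be done
```

The job is handed in at 15.5 s of the 58 s allowed. The sieve tray is held level and still above the light panel.

- **Lamp:** I pinched the knob and swung the arm to about 1.19 rad; it needed 0.75 to be clear of the stack.
- **Peel:** I gripped the cut-corner grip with 45 N. I raised that corner about 33 mm, tilting the tray about 10°, and the pictures showed the far corner still down in the catch tray. Then I lifted the tray straight out, levelled it and carried it over the panel.
- **Final position:** The tray centre is at about (0.5545, -0.357, 0.123). That is about 1 mm from my estimate of the panel centre and 110 mm above the panel's face, with the tray's underside about 80 mm above it.
- **Level and still:** The tool was upright to within 0.1° and the joint speeds were about 0.1°/s or less. The tray model overlaid on the last pictures matched its corners to a few millimetres.
- **Bystanders:** The bottle, cup and jar looked unmoved in the last scene picture.

**Disagreements:** The two cameras differed by about 5 mm in x and 10 mm in y on the panel centre, so I used the average of the two. In the last side view the arm hid part of the tray and the network found no tray there; only the corners still visible could be checked from that side.

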